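Pack two soap gift sets

TASK

Make up two gift sets, one thing to a compartment: the white and the green soap bar go in the red box, the honey-coloured bar and the tall blue-lidded tub in the navy box, each resting flat in the middle of its compartment and square to the box, whichever compartment you like. Then stack the short yellow-lidded tub on the tall one in the navy box, parallel to it, with its feet down in the recesses of the lid. Set everything down gently without dropping it, keep the tubs upright, and leave the black bar, the stamp and the knife where they are.

Things in the scene. Friction and masses are not known exactly. Their poses are not given: they have to be found in the camera images.
- red_box: wine-red gift box, 122 (its x) x 252 (its y) x 24 mm high, open-topped, cream floor inside, walls and floor 4 mm (inner floor 4 mm above the table). A divider at y = 0, 4 mm thick, top 19 mm above the table, makes two compartments 114 (x) x 120 mm (y), centred at y = +62 and -62 mm. Fixed on the table; origin: centre of its underside, z up.
- navy_box: navy-blue gift box, 122 (its x) x 252 (its y) x 24 mm high, open-topped, cream floor inside, walls and floor 4 mm (inner floor 4 mm above the table). A divider at y = 0, 4 mm thick, top 19 mm above the table, makes two compartments 114 (x) x 120 mm (y), centred at y = +62 and -62 mm. Fixed on the table; origin: centre of its underside, z up.
- white_bar: white soap bar with rounded edges, 78 mm long (its x) x 50 mm wide (its y) x 30 mm high, about 115 g, loose, lying flat; origin at the centre of its underside, z up; a slightly darker blank panel on top. Only colour tells the four bars apart.
- green_bar: olive-green soap bar with rounded edges, 78 mm long (its x) x 50 mm wide (its y) x 30 mm high, about 115 g, loose, lying flat; origin at the centre of its underside, z up; a slightly darker blank panel on top. Only colour tells the four bars apart.
- honey_bar: honey-coloured (amber) soap bar with rounded edges, 78 mm long (its x) x 50 mm wide (its y) x 30 mm high, about 115 g, loose, lying flat; origin at the centre of its underside, z up; a slightly darker blank panel on top. Only colour tells the four bars apart.
- black_bar: charcoal-black soap bar with rounded edges, 78 mm long (its x) x 50 mm wide (its y) x 30 mm high, about 115 g, loose, lying flat; origin at the centre of its underside, z up; a slightly darker blank panel on top. Only colour tells the four bars apart. Not part of either set: a bystander.
- tall_tub: tall tub of soap flakes, 220 g, loose, upright, 72 mm high: frosted white body 86 x 54 mm, shut blue lid 90 (its x) x 58 mm (its y) over the top 14 mm: grip it there, across y. In the lid's top, 4 square recesses, dark, 14 mm wide, 4.5 mm deep, at x +-35, y +-19 mm, take a like tub's feet with 2.5 mm play; that tub's underside then lies 67.5 mm above this one's. Origin: centre of underside (foot level), z up.
- short_tub: short tub of soap flakes, 140 g, loose, upright, 48 mm high: frosted white body 86 x 54 mm, shut yellow lid 90 (its x) x 58 mm (its y) over the top 14 mm: grip it there, across y. Lid and feet as on the tall tub: 4 round tapered feet under it, 9 mm across, 6 mm high, at x +-35, y +-19 mm. Origin: centre of underside (foot level), z up.
- stamp: bystander: soap stamp, upright: brass die 30 x 44 mm with a turned wooden knob, 58 mm high, stands between the boxes; origin at the centre of its underside
- knife: bystander: trimming knife lying beyond the boxes, dark wooden handle 110 mm long (towards its +y) 22 mm wide, 18 mm thick, steel blade to about 155 mm in -y; origin on the table under the end of the handle
Not all that is in view belongs to the job. What is shaped like the tall_tub but pink or turquoise is not meant. What is shaped like the honey_bar but purple is not meant.

How it is judged (in metres and radians):
At the end, for the whole second after the job is handed in: Red box: white and green bar; navy box: honey bar and tall tub; one per compartment, on its floor, within 15 mm of its middle along each box axis, square within 15 deg. Short tub seated on the tall one: feet in recesses, within 6 mm and 0.15 rad. All level (0.08 rad), released, at rest ((((x of white_bar in the frame of red_box between -0.015 and 0.015 m and y of white_bar in the frame of red_box between 0.047 and 0.077 m and z of white_bar in the frame of red_box between 0 and 0.008 m) and (x of green_bar in the frame of red_box between -0.015 and 0.015 m and y of green_bar in the frame of red_box between -0.077 and -0.047 m and z of green_bar in the frame of red_box between 0 and 0.008 m)) or ((x of white_bar in the frame of red_box between -0.015 and 0.015 m and y of white_bar in the frame of red_box between -0.077 and -0.047 m and z of white_bar in the frame of red_box between 0 and 0.008 m) and (x of green_bar in the frame of red_box between -0.015 and 0.015 m and y of green_bar in the frame of red_box between 0.047 and 0.077 m and z of green_bar in the frame of red_box between 0 and 0.008 m))) and (((x of tall_tub in the frame of navy_box between -0.015 and 0.015 m and y of tall_tub in the frame of navy_box between 0.047 and 0.077 m and z of tall_tub in the frame of navy_box between 0 and 0.008 m) and (x of honey_bar in the frame of navy_box between -0.015 and 0.015 m and y of honey_bar in the frame of navy_box between -0.077 and -0.047 m and z of honey_bar in the frame of navy_box between 0 and 0.008 m)) or ((x of tall_tub in the frame of navy_box between -0.015 and 0.015 m and y of tall_tub in the frame of navy_box between -0.077 and -0.047 m and z of tall_tub in the frame of navy_box between 0 and 0.008 m) and (x of honey_bar in the frame of navy_box between -0.015 and 0.015 m and y of honey_bar in the frame of navy_box between 0.047 and 0.077 m and z of honey_bar in the frame of navy_box between 0 and 0.008 m))) and (angle between the x axis of white_bar and the x axis of red_box, either way round below 0.26 rad or angle between the x axis of white_bar and the y axis of red_box, either way round below 0.26 rad) and (angle between the x axis of green_bar and the x axis of red_box, either way round below 0.26 rad or angle between the x axis of green_bar and the y axis of red_box, either way round below 0.26 rad) and (angle between the x axis of honey_bar and the x axis of navy_box, either way round below 0.26 rad or angle between the x axis of honey_bar and the y axis of navy_box, either way round below 0.26 rad) and (angle between the x axis of tall_tub and the x axis of navy_box, either way round below 0.26 rad or angle between the x axis of tall_tub and the y axis of navy_box, either way round below 0.26 rad) and x of short_tub in the frame of tall_tub between -0.006 and 0.006 m and y of short_tub in the frame of tall_tub between -0.006 and 0.006 m and z of short_tub in the frame of tall_tub between 0.0655 and 0.0695 m and angle between the x axis of short_tub and the x axis of tall_tub, either way round below 0.15 rad and angle between each of white_bar, green_bar, honey_bar, tall_tub, short_tub's own z axis and vertical below 0.08 rad and linear speed of each of white_bar, green_bar, honey_bar, tall_tub, short_tub below 0.01 m/s and angular speed of each of white_bar, green_bar, honey_bar, tall_tub, short_tub below 0.1 rad/s); the robot touches nothing.
It fails at once if the black bar, the stamp or the knife is disturbed (moved more than 25 mm) (distance of any of black_bar, stamp, knife from where it was at the start of the episode above 0.025 m).
It fails at once if a bar or tub is dropped from more than about 4 cm ((height (world z) of white_bar above 0.045 m and contact force between the fingers and white_bar below 0.02 N and linear speed of white_bar above 0.15 m/s) or (height (world z) of green_bar above 0.045 m and contact force between the fingers and green_bar below 0.02 N and linear speed of green_bar above 0.15 m/s) or (height (world z) of honey_bar above 0.045 m and contact force between the fingers and honey_bar below 0.02 N and linear speed of honey_bar above 0.15 m/s) or (height (world z) of tall_tub above 0.045 m and contact force between the fingers and tall_tub below 0.02 N and linear speed of tall_tub above 0.15 m/s) or (height (world z) of short_tub above 0.12 m and contact force between the fingers and short_tub below 0.02 N and linear speed of short_tub above 0.15 m/s)).
It fails at once if a tub is tipped more than about 45 degrees (angle between any of tall_tub, short_tub's own z axis and vertical above 0.8 rad).
It also fails if it takes over 136 s, if anything falls off the work surface, if the arm or the gripper's body presses on something with over 40 N, if the wrist force passes 120 N, or if a joint passes its speed limit or range.

ROBOT

A 6-joint arm with a two-finger parallel gripper is mounted at the origin on the work surface. World frame = base frame: x ahead of the robot, y to its left, z up, the work surface at z = 0. Lengths are in mm, angles in rad, forces in N, time in s.
With the tool pointing down it reaches from about 350 to 975 mm from the base axis. Payload 7.1 kg.
Tool frame: the origin (TCP) lies at the very end of the fingers, on their centre line; the grasp point (between the pads) lies 19 mm behind it (ctrl.grip_depth is the distance from the TCP to the grasp point, in mm); x points along the fingers, z is the direction in which the jaws open and shut, and the axes are right-handed (so a half turn about x gives the same grasp; the last joint's range is limited). The gripper opens to 88 mm and grips with 3 to 60 N. Pads are 20 mm wide; open, the fingers measure 115 mm over their backs; the gripper's body (75 mm by 178 mm) begins 61 mm behind the grasp point.
Start: joints at [1.3, 0.423, 1.63, -0, 1.089, -0.019], TCP at [155.686, 605.282, 222.675] pointing down, gripper open.
Joint ranges: [-3, 3], [-0.9, 2.11], [0.09, 2.58], [-1.31, 4.45], [0.11, 2.69], [-2.54, 2.54]. Speed limits (rad/s): [2.39, 2.39, 3.01, 3.14, 3.14, 3.14].

INTERFACE

Orientations are given as a rotation vector (axis times angle).
In Python, from workcell import ctrl gives the robot as it stands. The module is installed in compiled form; this text tells all that it offers.
- The arm moves only by the tool send_rows, never from a script. Its argument "rows" is a list of rows, each a list of 4 numbers: the shift along the tool's x, y, z in mm, then the turn about the tool's x in rad. In form: [[x, y, z, turn], ...]. A call has 1 to 10 rows; each row shifts and turns the pose as measured when the row begins, along the tool's axes as they then stand; what a row does not reach is not made up. A row lasts 1/12 s, in which the tool goes at most 41.7 mm and 7.16 degrees, less where a joint would pass 70% of its speed; a pose out of reach is approached as far as the arm can. A call with a gripper value outside its range is refused whole. "fingers" is the opening, from 0 (shut) to 1 (fully open), set as the call begins (left out, the last holds). The fingers move at their own pace and stop on an object; the grip force is fixed at half the most. Time passes only in rows, so rows that do not move let the fingers close. It gives the time, the measured TCP pose, the force and the opening at its end, in the units of the state.
- ctrl.get_obs(): the state, without advancing time (a new reading comes with each control period).
- ctrl.get_image(name): name is "side" or "top"; returns a dict with "img" (420x560x3 uint8, red, green, blue), "depth" (420x560 float32, mm along the optical axis (not along the pixel's ray), 0 where there is no reading), "mtx" (3x3 intrinsics, pixels), "world_from_camera" (4x4, takes a point from camera to world coordinates). Camera axes: x right, y down, z forward; pixel columns grow to the right and rows downward; lengths in mm; the calibration is good to about 2 mm. A picture is of the moment at which its call begins.
- ctrl.close_job(): hands the job in, once; it reports no verdict.
The state is a dict: "t": time; "qpos": joint angles; "qvel": joint speeds; "joint_torque": joint torques, N m; "ee_pos": TCP position; "orientation": TCP orientation; "ft_force": force on the tool from outside, world axes, zero at the start; "moment": the same for the moment, N m; "width": finger opening in mm.
Only numpy, scipy, OpenCV 4.12 (cv2) and the standard library are available. Lean on these libraries where they do the work, as an engineer would, in place of code of your own. Each camera call takes 0.05 s, during which the arm holds its last target.

## Working session

There is one attempt and no reset: what is moved stays moved. The work goes in short steps, Python scripts to look and compute and a tool call to move; the robot and the scene stay as the last step left them, time stands still between calls to the robot, and variables do not carry over. Pictures are saved under pics/ and viewed, and the job is handed in when it is done.

Besides the shell and the picture viewer there is one more tool, called after "Request:" as name([rows], argument=value, ...), one row to a line, values as JSON. send_rows: Moves the arm, as the interface text tells. Its arguments: {"type":"object","properties":{"rows":{"type":"array"},"fingers":{"type":"number"}},"required":["rows"]}

```bash
mkdir -p pics; ls; python3 - <<'E'
from workcell import ctrl
import cv2,numpy as np
np.set_printoptions(precision=4,suppress=True)
o=ctrl.get_obs()
print(o)
for n in("top","side"):
    d=ctrl.get_image(n); cv2.imwrite(f"pics/{n}0.png",d["img"][:,:,::-1]); print(d["mtx"],d["world_from_camera"])
E
```

```text
pics
{'t': 0.0, 'qpos': array([ 1.3   ,  0.4238,  1.6307, -0.    ,  1.0886, -0.019 ]), 'qvel': array([ 0.0013,  0.0001,  0.0004, -0.0008, -0.0003,  0.0007]), 'joint_torque': array([ -0.0008, -54.4648, -27.3651,   0.0644,   0.0228,  -0.0001]), 'ee_pos': array([155.544 , 604.7653, 221.9155]), 'orientation': array([-1.0227,  1.3191,  1.0212]), 'ft_force': array([-0.5315,  0.0297,  0.0723]), 'moment': array([-0.0075,  0.0118,  0.0627]), 'width': 88.04214720667119}
[[530.4952   0.     292.9498]
 [  0.     530.4952 213.9532]
 [  0.       0.       1.    ]] [[  -0.0002   -0.9897    0.1429  353.1519]
 [  -1.        0.0014    0.0084  -16.7775]
 [  -0.0085   -0.1428   -0.9897 1256.5892]
 [   0.        0.        0.        1.    ]]
[[495.4864   0.     287.7017]
 [  0.     495.4864 211.9419]
 [  0.       0.       1.    ]] [[   0.9834   -0.1205    0.1357  380.9296]
 [  -0.1801   -0.5564    0.8111 -905.1416]
 [  -0.0223   -0.8221   -0.5689  687.3025]
 [   0.        0.        0.        1.    ]]
```

View pics/top0.png

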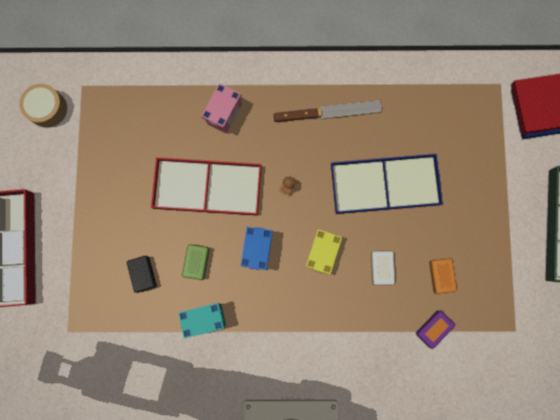

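View pics/side0.png

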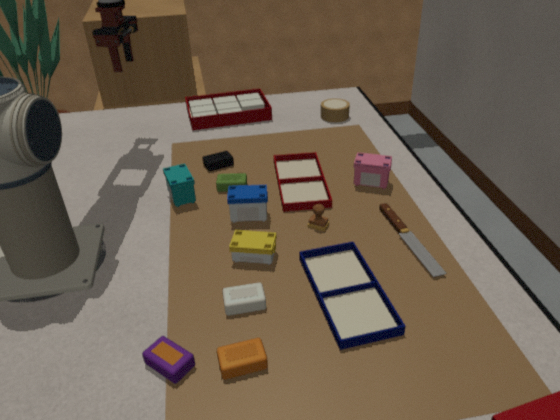

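```bash
cat > h.py <<'E'
from workcell import ctrl
import cv2,numpy as np
from scipy.spatial.transform import Rotation as R
np.set_printoptions(precision=3,suppress=True)
def rays(d,uv):
    uv=np.asarray(uv,float); K=d["mtx"];T=d["world_from_camera"]
    c=np.c_[(uv-[K[0,2],K[1,2]])/[K[0,0],K[1,1]],np.ones(len(uv))]
    return T[:3,3],c@T[:3,:3].T
def plane(d,uv,z):
    o,r=rays(d,uv); s=(z-o[2])/r[:,2]; return (o+r*s[:,None])
def depthpts(d,uv):
    o,r=rays(d,uv); uv=np.asarray(uv,int); return o+r*d["depth"][uv[:,1],uv[:,0]][:,None]
# name: hsv lo, hi, top height, approx pixel
H={'white':((0,0,150),(179,60,255),30,(383,268)),'green':((35,90,50),(50,255,255),30,(196,262)),
'honey':((5,180,120),(18,255,255),30,(443,276)),'tall':((105,150,60),(118,255,255),72,(257,248)),
'short':((25,150,80),(33,255,255),48,(324,252)),'black':((0,0,0),(179,255,60),30,(141,274))}
def find(d,n,ztop=None,near=None,zt=8,ang=True):
    lo,hi,z,p=H[n]; z=ztop or z; p=near or p
    hsv=cv2.cvtColor(d["img"],cv2.COLOR_RGB2HSV)
    m=cv2.inRange(hsv,lo,hi)
    ys,xs=np.nonzero(m); uv=np.c_[xs,ys]
    k=np.hypot(*(uv-p).T)<45; uv=uv[k]
    P=depthpts(d,uv); k=abs(P[:,2]-z)<zt; uv=uv[k]
    m2=np.zeros_like(m); m2[uv[:,1],uv[:,0]]=255
    nl,lab,st,ce=cv2.connectedComponentsWithStats(cv2.morphologyEx(m2,cv2.MORPH_CLOSE,np.ones((5,5))))
    i=1+np.argmax(st[1:,4]); ys,xs=np.nonzero(lab==i)
    Q=plane(d,np.c_[xs,ys],z)[:,:2]
    (c,s,a)=cv2.minAreaRect(Q.astype(np.float32))
    if s[0]<s[1]: a+=90
    a=(a+90)%180-90
    return np.array(c),np.array(sorted(s)),a,P[k][:,2].mean(),ce[i],Q.mean(0)
E
python3 - <<'E'
from h import *
d=ctrl.get_image("top")
for n in H: print(n,*find(d,n))
hsv=cv2.cvtColor(d["img"],cv2.COLOR_RGB2HSV)
for n,lo,hi,p in (('red',(170,120,50),(179,255,255),(207,187)),('navy',(112,150,30),(125,255,255),(386,184))):
    m=cv2.inRange(hsv,lo,hi)
    if n=='red': m|=cv2.inRange(hsv,(0,150,50),(3,255,255))
    ys,xs=np.nonzero(m);uv=np.c_[xs,ys];k=(abs(xs-p[0])<70)&(abs(ys-p[1])<40);uv=uv[k]
    P=depthpts(d,uv);k=abs(P[:,2]-24)<8; print(k.sum(),len(k),np.median(P[k],0))
    c,s,a=cv2.minAreaRect(plane(d,uv[k],24)[:,:2].astype(np.float32)); print(n,c,s,a)
    h=cv2.convexHull(uv); print(cv2.minAreaRect(plane(d,uv,24)[:,:2].astype(np.float32)))
print(depthpts(d,[(300,290),(185,185),(360,185)]))
E
```

```text
white [ 405.668 -212.649] [48.084 75.577] -0.01873779296875 30.30927647975529 [382.692 267.185] [ 406.273 -212.765]
green [419.639 219.96 ] [48.332 75.762] -8.602066040039062 30.344961347573907 [194.916 261.506] [419.593 220.066]
honey [ 387.217 -350.764] [47.079 72.787] 6.884092807769775 30.4119033419954 [443.266 275.527] [ 387.14  -350.955]
tall [447.5    75.232] [55.113 88.538] -8.615631103515625 72.01696877872081 [256.502 248.051] [447.264  74.767]
short [441.202 -76.481] [54.931 90.954] -18.25885772705078 47.970945687974535 [323.804 251.557] [441.036 -76.836]
black [391.957 342.508] [43.606 74.105] 16.170124053955078 28.885879050942975 [146.543 273.129] [392.963 331.033]
322 494 [650.64  220.724  22.508]
red (599.4672241210938, 199.99354553222656) (250.25222778320312, 121.37388610839844) 86.21089935302734
((598.9972534179688, 199.3146514892578), (251.66912841796875, 122.22209167480469), 86.21089935302734)
92 114 [ 646.236 -345.064   22.465]
navy (604.220703125, -227.23472595214844) (118.28001403808594, 247.4850616455078) 4.8865766525268555
((604.220703125, -227.23472595214844), (118.28001403808594, 247.4850616455078), 4.8865766525268555)
[[ 354.351  -22.634    4.548]
 [ 605.213  254.286    1.904]
 [ 603.95  -167.261    4.154]]
```

```bash
cat >> h.py <<'E'
def tgt(x,y,z,longyaw,o=None):
    """TCP target with jaws perpendicular to longyaw(deg): print tool-frame shift (after the turn) and turn"""
    o=o or ctrl.get_obs(); M=R.from_rotvec(o["orientation"]).as_matrix(); p=o["ee_pos"]
    want=np.radians(longyaw+90); z0=M[:,2]; cur=np.arctan2(z0[1],z0[0])
    dy=(want-cur+np.pi/2)%np.pi-np.pi/2
    turn=-dy
    M2=M@R.from_rotvec([turn,0,0]).as_matrix()
    D=np.array([x,y,z])-p
    tilt=np.degrees(np.arccos(-M[2,0]))
    print("t %.2f pos"%o["t"],p,"tilt %.2f jawyaw %.1f"%(tilt,np.degrees(cur)%180),"turn %.4f (%.1f deg) rows>=%d"%(turn,np.degrees(turn),np.ceil(abs(np.degrees(turn))/7)),"shift after turn (down,y,z)",M2.T@D,"before turn",M.T@D,"w %.1f F"%o["width"],o["ft_force"],"q6 %.2f"%o["qpos"][5])
def box(n,i,dx=0):
    c,a=((599.3,199.7),-3.8) if n=='red' else ((604.2,-227.2),4.9)
    r=np.radians(a); return np.array(c)+62*i*np.array([-np.sin(r),np.cos(r)]),a
E
python3 - <<'E'
from h import *
tgt(419.6,220,150,-8.6)
for n in('red','navy'):
  for i in(1,-1): print(n,i,box(n,i))
E
```

```text
t 0.15 pos [155.585 604.855 222.059] tilt 0.07 jawyaw 75.6 turn -0.1017 (-5.8 deg) rows>=1 shift after turn (down,y,z) [  72.445 -318.607 -340.957] before turn [  72.445 -351.571 -306.855] w 87.7 F [0.24  0.971 0.316] q6 -0.02
red 1 (array([603.409, 261.564]), -3.8)
red -1 (array([595.191, 137.836]), -3.8)
navy 1 (array([ 598.904, -165.427]), 4.9)
navy -1 (array([ 609.496, -288.973]), 4.9)
```

Request:
send_rows([
  [0,0,0,-0.1],
  [0,-27,-29,0],
  [0,-27,-29,0],
  [0,-27,-29,0],
  [0,-27,-29,0],
  [0,-27,-29,0],
  [0,-27,-29,0],
  [0,-27,-29,0],
  [0,-27,-29,0],
  [0,-27,-29,0],
], fingers=1)

```text
t: 0.98
ee_pos: [360.5, 304.8, 219.4]
orientation: [-1.109, 1.271, 1.111]
ft_force: [0.9, 0.5, -0.3]
width: 87.6
```

```bash
python3 - <<'E'
from h import *
tgt(419.6,220,60,-8.6)
E
```

```text
t 0.98 pos [360.452 304.847 219.407] tilt 0.09 jawyaw 82.3 turn 0.0159 (0.9 deg) rows>=1 shift after turn (down,y,z) [159.341 -71.405 -74.967] before turn [159.341 -70.201 -76.096] w 87.6 F [ 0.91   0.531 -0.338] q6 -0.76
```

Request:
send_rows([
  [0,-18,-19,0.016],
  [25,-18,-19,0],
  [30,-18,-19,0],
  [30,-17,-18,0],
  [30,0,0,0],
  [25,0,0,0],
  [0,0,0,0],
])

```text
t: 1.57
ee_pos: [429.3, 210.2, 77.6]
orientation: [-1.09, 1.272, 1.086]
ft_force: [-1.1, -0.4, -0.1]
width: 87.9
```

```bash
python3 - <<'E'
from h import *
tgt(419.6,220,8,-8.6)
E
```

```text
t 1.57 pos [429.252 210.173  77.58 ] tilt 0.54 jawyaw 80.8 turn -0.0108 (-0.6 deg) rows>=1 shift after turn (down,y,z) [69.537 11.551  7.9  ] before turn [69.537 11.636  7.775] w 87.9 F [-1.053 -0.367 -0.13 ] q6 -0.98
```

Request:
send_rows([
  [15,6,4,-0.01],
  [20,5,3,0],
  [18,0,0,0],
  [8,0,0,0],
  [3,0,0,0],
  [0,0,0,0],
])

```text
t: 2.07
ee_pos: [421.5, 220.8, 14.8]
orientation: [-1.098, 1.266, 1.094]
ft_force: [-0.2, -0.7, -0.2]
width: 87.8
```

```bash
python3 - <<'E'
from h import *
tgt(419.6,220,9,-8.6)
E
```

```text
t 2.07 pos [421.46  220.788  14.762] tilt 0.61 jawyaw 81.4 turn -0.0002 (-0.0 deg) rows>=1 shift after turn (down,y,z) [ 5.74   1.771 -1.092] before turn [ 5.74   1.771 -1.092] w 87.8 F [-0.24  -0.749 -0.192] q6 -0.96
```

Request:
send_rows([
  [6,1,-1,0],
  [4,1,0,0],
  [1,0,0,0],
  [0,0,0,0],
])

```text
t: 2.4
ee_pos: [421.5, 221.3, 6.0]
orientation: [-1.099, 1.261, 1.092]
ft_force: [-0.3, 0.9, -0.4]
width: 87.6
```

Request:
send_rows([
  [0,0,0,0],
  [0,0,0,0],
  [0,0,0,0],
  [0,0,0,0],
  [0,0,0,0],
  [0,0,0,0],
  [0,0,0,0],
  [0,0,0,0],
], fingers=0)

```text
t: 3.07
ee_pos: [422.3, 221.6, 7.2]
orientation: [-1.099, 1.259, 1.091]
ft_force: [-0.1, 0.5, -0.4]
width: 49.9
```

```bash
python3 - <<'E'
from h import *
tgt(603.4,261.6,90,-3.8)
E
```

```text
t 3.07 pos [422.305 221.581   7.236] tilt 1.03 jawyaw 81.4 turn -0.0839 (-4.8 deg) rows>=1 shift after turn (down,y,z) [ -79.529 -179.296   52.676] before turn [ -79.529 -174.251   67.517] w 49.9 F [-0.15   0.474 -0.366] q6 -0.96
```

Request:
send_rows([
  [-15,0,0,0],
  [-25,0,0,0],
  [-25,0,0,0],
  [-15,-10,3,-0.084],
  [0,-28,8,0],
  [0,-32,10,0],
  [0,-32,10,0],
  [0,-28,8,0],
  [0,-10,4,0],
  [0,0,0,0],
])

```text
t: 3.9
ee_pos: [564.6, 253.1, 90.4]
orientation: [-1.165, 1.228, 1.16]
ft_force: [-0.8, -0.4, -1.7]
width: 49.7
```

```bash
python3 - <<'E'
from h import *
tgt(606,261.6,10,-3.8)
E
```

```text
t 3.90 pos [564.589 253.093  90.373] tilt 0.53 jawyaw 86.5 turn 0.0055 (0.3 deg) rows>=1 shift after turn (down,y,z) [ 80.752 -40.098  10.882] before turn [ 80.752 -40.157  10.661] w 49.7 F [-0.762 -0.399 -1.663] q6 -1.11
```

Request:
send_rows([
  [0,-18,5,0],
  [5,-14,4,0],
  [15,-6,2,0],
  [15,0,0,0],
  [8,0,0,0],
  [2,0,0,0],
  [0,0,0,0],
])

```text
t: 4.48
ee_pos: [596.9, 259.6, 39.9]
orientation: [-1.164, 1.238, 1.165]
ft_force: [-0.1, -1.8, -1.5]
width: 49.5
```

```bash
python3 - <<'E'
from h import *
tgt(606,261.6,11,-3.8)
E
```

```text
t 4.48 pos [596.902 259.568  39.931] tilt 0.09 jawyaw 86.5 turn 0.0058 (0.3 deg) rows>=1 shift after turn (down,y,z) [28.917 -8.986  2.639] before turn [28.917 -9.001  2.587] w 49.5 F [-0.078 -1.817 -1.536] q6 -1.12
```

Request:
send_rows([
  [4,-5,1,0],
  [8,-5,2,0],
  [8,-1,0,0],
  [5,0,0,0],
  [2,0,0,0],
  [0,0,0,0],
])

```text
t: 4.98
ee_pos: [608.2, 262.1, 11.6]
orientation: [-1.164, 1.238, 1.166]
ft_force: [-2.2, -1.7, 4.5]
width: 50.2
```

```bash
python3 - <<'E'
from h import *
tgt(606,261.6,11,-3.8)
E
```

```text
t 4.98 pos [608.225 262.149  11.568] tilt 0.07 jawyaw 86.6 turn 0.0063 (0.4 deg) rows>=1 shift after turn (down,y,z) [ 0.571  2.183 -0.695] before turn [ 0.571  2.187 -0.681] w 50.2 F [-2.169 -1.687  4.511] q6 -1.12
```

Request:
send_rows([
  [0,0,0,0],
  [0,0,0,0],
  [0,0,0,0],
  [0,0,0,0],
], fingers=0.75)

```text
t: 5.32
ee_pos: [608.9, 262.5, 12.5]
orientation: [-1.165, 1.236, 1.165]
ft_force: [0.0, 0.5, 0.0]
width: 65.8
```

Request:
send_rows([
  [-10,0,0,0],
  [-25,0,0,0],
  [-30,0,0,0],
  [-30,0,0,0],
  [-20,0,0,0],
  [0,0,0,0],
])

```text
t: 5.82
ee_pos: [608.0, 262.1, 134.2]
orientation: [-1.164, 1.238, 1.166]
ft_force: [0.2, 0.4, -0.9]
width: 65.9
```

```bash
python3 - <<'E'
from h import *
tgt(405.7,-212.6,140,0)
E
```

```text
t 5.82 pos [607.998 262.14  134.214] tilt 0.10 jawyaw 86.6 turn -0.0600 (-3.4 deg) rows>=1 shift after turn (down,y,z) [  -5.326  202.308 -474.741] before turn [  -5.326  173.46  -486.024] w 65.9 F [ 0.214  0.448 -0.897] q6 -1.12
```

Request:
send_rows([
  [0,5,-12,-0.06],
  [0,15,-35,0],
  [0,15,-35,0],
  [0,15,-35,0],
  [0,15,-35,0],
  [0,15,-35,0],
  [0,15,-35,0],
  [0,15,-35,0],
  [0,15,-35,0],
  [0,15,-35,0],
], fingers=1)

```text
t: 6.65
ee_pos: [466.2, -69.6, 134.9]
orientation: [-1.222, 1.19, 1.214]
ft_force: [0.0, 0.1, 0.2]
width: 88.0
```

```bash
python3 - <<'E'
from h import *
tgt(405.7,-212.6,50,0)
E
```

```text
t 6.65 pos [466.186 -69.614 134.915] tilt 0.69 jawyaw 90.9 turn 0.0149 (0.9 deg) rows>=1 shift after turn (down,y,z) [  83.535   61.406 -143.406] before turn [  83.535   63.53  -142.478] w 88.0 F [0.024 0.056 0.152] q6 -1.77
```

Request:
send_rows([
  [0,15,-35,0.015],
  [0,15,-35,0],
  [5,12,-30,0],
  [20,8,-18,0],
  [25,3,-6,0],
  [15,0,0,0],
  [5,0,0,0],
  [0,0,0,0],
])

```text
t: 7.32
ee_pos: [407.7, -206.1, 62.3]
orientation: [-1.208, 1.201, 1.191]
ft_force: [0.1, 0.9, -0.1]
width: 87.9
```

```bash
python3 - <<'E'
from h import *
tgt(405.7,-212.6,5,0)
E
```

```text
t 7.32 pos [ 407.659 -206.071   62.336] tilt 0.90 jawyaw 89.4 turn -0.0101 (-0.6 deg) rows>=1 shift after turn (down,y,z) [57.288  2.85  -6.621] before turn [57.288  2.783 -6.65 ] w 87.9 F [ 0.137  0.939 -0.136] q6 -2.07
```

Request:
send_rows([
  [12,2,-4,-0.01],
  [20,1,-3,0],
  [16,0,0,0],
  [8,0,0,0],
  [2,0,0,0],
  [0,0,0,0],
])

```text
t: 7.82
ee_pos: [409.0, -212.4, 5.8]
orientation: [-1.223, 1.193, 1.197]
ft_force: [-0.2, 0.1, 0.2]
width: 87.9
```

```bash
python3 - <<'E'
from h import *
tgt(405.7,-212.6,5,0)
E
```

```text
t 7.82 pos [ 408.998 -212.408    5.83 ] tilt 1.16 jawyaw 90.3 turn 0.0045 (0.3 deg) rows>=1 shift after turn (down,y,z) [ 0.764  3.314 -0.191] before turn [ 0.764  3.315 -0.176] w 87.9 F [-0.157  0.092  0.237] q6 -2.11
```

Request:
send_rows([
  [0,2,0,0],
  [0,0,0,0],
  [0,0,0,0],
  [0,0,0,0],
  [0,0,0,0],
  [0,0,0,0],
  [0,0,0,0],
  [0,0,0,0],
], fingers=0)

```text
t: 8.48
ee_pos: [409.1, -212.9, 9.6]
orientation: [-1.228, 1.19, 1.193]
ft_force: [0.1, -0.4, -1.8]
width: 49.7
```

Request:
send_rows([
  [-15,0,0,0],
  [-30,0,0,0],
  [-30,0,0,0],
  [-30,0,0,0],
  [-15,0,0,0],
  [0,0,0,0],
])

```text
t: 8.98
ee_pos: [403.9, -211.4, 132.3]
orientation: [-1.222, 1.193, 1.2]
ft_force: [-0.2, 0.1, -1.1]
width: 49.7
```

```bash
python3 - <<'E'
from h import *
tgt(598.5,137.8,125,-3.8)
E
```

```text
t 8.98 pos [ 403.909 -211.432  132.257] tilt 1.07 jawyaw 90.3 turn 0.0719 (4.1 deg) rows>=1 shift after turn (down,y,z) [  10.936 -170.849  361.349] before turn [  10.936 -196.374  348.137] w 49.7 F [-0.199  0.082 -1.123] q6 -2.10
```

Request:
send_rows([
  [0,-6,12,0.072],
  [0,-16,34,0],
  [0,-16,34,0],
  [0,-16,34,0],
  [0,-16,34,0],
  [0,-16,34,0],
  [0,-16,34,0],
  [0,-16,34,0],
  [0,-16,34,0],
  [0,-16,34,0],
])

```text
t: 9.82
ee_pos: [576.2, 103.3, 125.2]
orientation: [-1.155, 1.241, 1.14]
ft_force: [-0.3, -0.4, -0.5]
width: 50.1
```

```bash
python3 - <<'E'
from h import *
tgt(598.5,137.8,40,-3.8)
E
```

```text
t 9.82 pos [576.239 103.303 125.17 ] tilt 0.62 jawyaw 85.3 turn -0.0156 (-0.9 deg) rows>=1 shift after turn (down,y,z) [ 85.304 -19.027  36.068] before turn [ 85.304 -18.464  36.359] w 50.1 F [-0.309 -0.401 -0.462] q6 -1.33
```

Request:
send_rows([
  [0,-7,12,-0.015],
  [15,-2,4,0],
  [25,0,0,0],
  [25,0,0,0],
  [10,0,0,0],
  [2,0,0,0],
  [0,0,0,0],
])

```text
t: 10.4
ee_pos: [588.4, 126.5, 37.2]
orientation: [-1.173, 1.232, 1.163]
ft_force: [0.0, -0.4, -0.4]
width: 49.9
```

```bash
python3 - <<'E'
from h import *
tgt(598.5,137.8,13,-3.8)
E
```

```text
t 10.40 pos [588.432 126.473  37.206] tilt 0.39 jawyaw 86.8 turn 0.0111 (0.6 deg) rows>=1 shift after turn (down,y,z) [24.241 -9.137 12.022] before turn [24.241 -9.27  11.92 ] w 49.9 F [ 0.036 -0.41  -0.433] q6 -1.32
```

Request:
send_rows([
  [0,-5,7,0.01],
  [2,-4,5,0],
  [6,0,0,0],
  [6,0,0,0],
  [5,0,0,0],
  [2,0,0,0],
  [0,0,0,0],
])

```text
t: 10.98
ee_pos: [602.2, 138.6, 18.3]
orientation: [-1.166, 1.232, 1.15]
ft_force: [0.3, 0.7, -0.9]
width: 50.0
```

```bash
python3 - <<'E'
from h import *
tgt(598.5,137.8,13,-3.8)
E
```

```text
t 10.98 pos [602.176 138.612  18.341] tilt 0.73 jawyaw 86.1 turn -0.0014 (-0.1 deg) rows>=1 shift after turn (down,y,z) [ 5.295  3.682 -1.051] before turn [ 5.295  3.68  -1.057] w 50.0 F [ 0.264  0.72  -0.893] q6 -1.29
```

Lower slowly until contact.

Request:
send_rows([
  [2,3,-1,0],
  [3,0,0,0],
  [3,0,0,0],
  [0,0,0,0],
])

```text
t: 11.32
ee_pos: [599.7, 137.7, 13.5]
orientation: [-1.167, 1.23, 1.149]
ft_force: [0.8, 0.1, -0.8]
width: 50.2
```

```bash
python3 - <<'E'
from h import *
tgt(598.5,137.8,13,-3.8)
E
```

```text
t 11.32 pos [599.703 137.656  13.497] tilt 0.83 jawyaw 86.2 turn -0.0008 (-0.0 deg) rows>=1 shift after turn (down,y,z) [0.479 1.217 0.064] before turn [0.479 1.217 0.063] w 50.2 F [ 0.825  0.12  -0.849] q6 -1.29
```

Request:
send_rows([
  [2,0,0,0],
  [2,0,0,0],
  [2,0,0,0],
  [0,0,0,0],
])

```text
t: 11.65
ee_pos: [600.3, 137.7, 13.2]
orientation: [-1.168, 1.228, 1.148]
ft_force: [0.1, -0.4, -1.5]
width: 49.9
```

Request:
send_rows([
  [4,0,0,0],
  [3,0,0,0],
  [0,0,0,0],
])

```text
t: 11.9
ee_pos: [601.7, 137.8, 12.3]
orientation: [-1.169, 1.226, 1.147]
ft_force: [0.2, -0.4, -1.5]
width: 50.1
```

Request:
send_rows([
  [5,0,0,0],
  [4,0,0,0],
  [3,0,0,0],
])

```text
t: 12.15
ee_pos: [603.9, 137.8, 8.3]
orientation: [-1.172, 1.223, 1.145]
ft_force: [-15.7, -2.1, 42.0]
width: 49.6
```

Request:
send_rows([
  [-2,0,0,0],
  [0,0,0,0],
])

```text
t: 12.32
ee_pos: [604.2, 137.8, 11.2]
orientation: [-1.172, 1.221, 1.144]
ft_force: [0.1, -0.2, -0.8]
width: 49.7
```

Request:
send_rows([
  [0,0,0,0],
  [0,0,0,0],
  [0,0,0,0],
  [0,0,0,0],
], fingers=0.75)

```text
t: 12.65
ee_pos: [603.5, 137.6, 8.4]
orientation: [-1.171, 1.223, 1.145]
ft_force: [-0.4, 0.1, -0.0]
width: 65.5
```

Request:
send_rows([
  [-10,0,0,0],
  [-25,0,0,0],
  [-30,0,0,0],
  [-30,0,0,0],
  [-20,0,0,0],
  [0,0,0,0],
])

```text
t: 13.15
ee_pos: [598.6, 137.2, 126.2]
orientation: [-1.169, 1.23, 1.15]
ft_force: [0.7, -0.4, 0.1]
width: 66.0
```

```bash
python3 - <<'E'
from h import *
tgt(387.2,-350.8,140,6.9)
E
```

```text
t 13.15 pos [598.566 137.175 126.172] tilt 0.82 jawyaw 86.2 turn -0.1860 (-10.7 deg) rows>=2 shift after turn (down,y,z) [ -15.652  268.261 -459.105] before turn [ -15.652  178.735 -500.794] w 66.0 F [ 0.671 -0.365  0.143] q6 -1.29
```

Request:
send_rows([
  [-3,0,0,0.12],
  [-3,0,0,0.12],
  [-3,0,0,0.12],
  [-3,0,0,0.12],
  [-3,0,0,0.12],
  [0,0,0,0.12],
  [0,0,0,0.12],
  [0,0,0,0.12],
  [0,0,0,0.12],
  [0,0,0,0.12],
], fingers=1)

```text
t: 13.98
ee_pos: [596.4, 136.8, 141.0]
orientation: [-0.207, 1.549, 0.2]
ft_force: [0.2, 0.5, -0.3]
width: 88.0
```

Request:
send_rows([
  [0,0,0,0.12],
  [0,0,0,0.12],
  [0,0,0,0.12],
  [0,0,0,0.12],
  [0,0,0,0.12],
  [0,0,0,0.12],
  [0,0,0,0.12],
  [0,0,0,0.12],
  [0,0,0,0.12],
  [0,0,0,0.12],
])

```text
t: 14.82
ee_pos: [591.8, 135.8, 134.6]
orientation: [0.769, 1.424, -0.774]
ft_force: [-0.3, 0.2, -0.2]
width: 87.5
```

```bash
python3 - <<'E'
from h import *
tgt(387.2,-350.8,140,6.9)
E
```

```text
t 14.82 pos [591.751 135.796 134.606] tilt 0.32 jawyaw 123.3 turn 0.4601 (26.4 deg) rows>=4 shift after turn (down,y,z) [  -3.671 -261.517  458.521] before turn [  -3.671 -437.912  294.731] w 87.5 F [-0.338  0.153 -0.205] q6 1.20
```

Request:
send_rows([
  [-5,0,0,0.115],
  [0,0,0,0.115],
  [0,0,0,0.115],
  [0,0,0,0.09],
  [0,-10,17,0],
  [0,-18,32,0],
  [0,-20,34,0],
  [0,-20,34,0],
  [0,-20,34,0],
  [0,-20,34,0],
])

```text
t: 15.65
ee_pos: [503.0, -60.9, 135.3]
orientation: [1.112, 1.264, -1.119]
ft_force: [0.6, -0.2, -0.3]
width: 87.8
```

```bash
python3 - <<'E'
from h import *
tgt(387.2,-350.8,140,6.9)
E
```

```text
t 15.65 pos [502.956 -60.905 135.301] tilt 0.24 jawyaw 97.2 turn 0.0055 (0.3 deg) rows>=1 shift after turn (down,y,z) [  -3.398 -149.75   273.906] before turn [  -3.398 -151.248  273.081] w 87.8 F [ 0.575 -0.229 -0.333] q6 1.31
```

Request:
send_rows([
  [0,-18,34,0],
  [0,-18,34,0],
  [0,-18,34,0],
  [0,-18,34,0],
  [0,-18,34,0],
  [0,-18,32,0],
  [0,-14,26,0],
  [0,-6,12,0],
  [0,0,0,0],
  [0,0,0,0],
])

```text
t: 16.48
ee_pos: [392.9, -331.5, 133.4]
orientation: [1.117, 1.265, -1.127]
ft_force: [-0.6, 0.8, -0.2]
width: 87.7
```

```bash
python3 - <<'E'
from h import *
tgt(387.2,-350.8,50,6.9)
d=ctrl.get_image("top"); cv2.imwrite("pics/top1.png",d["img"][:,:,::-1])
r=np.array(box('red',1)[0])
for n,i,p in(('white',-1,(234,187)),('green',1,(180,187))):
    c,s,a,z,px,q=find(d,n,34,p); b,ya=box('red',i); print(n,c,s,a,z,"err",R.from_euler('z',-ya,degrees=True).apply([*(c-b),0]))
E
```

```text
t 16.48 pos [ 392.939 -331.541  133.418] tilt 0.34 jawyaw 96.8 turn -0.0020 (-0.1 deg) rows>=1 shift after turn (down,y,z) [83.506 -7.561 18.221] before turn [83.506 -7.525 18.236] w 87.7 F [-0.607  0.786 -0.23 ] q6 0.74
white [598.158 139.065] [49.027 77.753] -3.5454177856445312 34.2456012566135 err [2.879 1.423 0.   ]
green [603.656 260.151] [47.65  75.511] -3.7342453002929688 34.28812937614745 err [ 0.34  -1.393  0.   ]
```

View pics/top1.png

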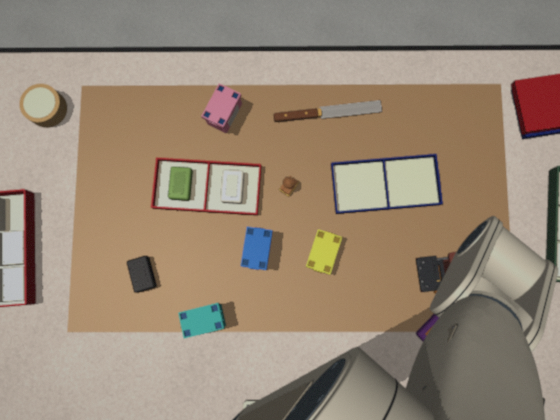

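The green and white bars sit centred in the red box at (180,183) and (232,186). The gripper is above the honey bar near (440,275). Both bars lie within 3 mm of their compartment centres.

Request:
send_rows([
  [5,-4,10,0],
  [20,-3,8,0],
  [25,0,0,0],
  [25,0,0,0],
  [8,0,0,0],
  [0,0,0,0],
  [0,0,0,0],
])

```text
t: 17.12
ee_pos: [391.4, -347.4, 47.2]
orientation: [1.108, 1.268, -1.117]
ft_force: [0.3, -0.1, 0.5]
width: 87.8
```

```bash
python3 - <<'E'
from h import *
tgt(387.2,-350.8,5,6.9)
E
```

```text
t 17.12 pos [ 391.374 -347.421   47.172] tilt 0.32 jawyaw 97.5 turn 0.0098 (0.6 deg) rows>=1 shift after turn (down,y,z) [42.2   -4.374  2.699] before turn [42.2   -4.4    2.656] w 87.8 F [ 0.343 -0.144  0.47 ] q6 0.70
```

Request:
send_rows([
  [10,-2,2,0.01],
  [15,-2,1,0],
  [10,0,0,0],
  [4,0,0,0],
  [1,0,0,0],
  [0,0,0,0],
])

```text
t: 17.62
ee_pos: [390.7, -352.9, 8.6]
orientation: [1.114, 1.256, -1.123]
ft_force: [-0.3, -0.1, -0.7]
width: 87.7
```

```bash
python3 - <<'E'
from h import *
tgt(387.2,-350.8,5,6.9)
E
```

```text
t 17.62 pos [ 390.672 -352.898    8.618] tilt 0.53 jawyaw 96.9 turn 0.0002 (0.0 deg) rows>=1 shift after turn (down,y,z) [ 3.593 -3.197 -2.533] before turn [ 3.593 -3.197 -2.534] w 87.7 F [-0.298 -0.072 -0.731] q6 0.70
```

Request:
send_rows([
  [4,-2,-2,0],
  [2,-1,0,0],
  [0,0,0,0],
])

```text
t: 17.87
ee_pos: [388.0, -351.7, 3.3]
orientation: [1.113, 1.254, -1.123]
ft_force: [-0.4, 0.1, -0.8]
width: 88.1
```

Request:
send_rows([
  [0,0,0,0],
  [0,0,0,0],
  [0,0,0,0],
  [0,0,0,0],
  [0,0,0,0],
  [0,0,0,0],
  [0,0,0,0],
  [0,0,0,0],
], fingers=0)

```text
t: 18.53
ee_pos: [388.4, -352.2, 4.3]
orientation: [1.113, 1.252, -1.123]
ft_force: [0.5, -0.9, -1.0]
width: 49.7
```

Request:
send_rows([
  [-10,0,0,0],
  [-25,0,0,0],
  [-30,0,0,0],
  [-20,0,0,0],
  [-5,0,0,0],
  [0,0,0,0],
])

```text
t: 19.03
ee_pos: [386.6, -349.7, 98.4]
orientation: [1.114, 1.257, -1.123]
ft_force: [0.3, -0.6, -1.4]
width: 49.9
```

```bash
python3 - <<'E'
from h import *
tgt(611.5,-289,90,4.9)
E
```

```text
t 19.03 pos [ 386.6   -349.747   98.412] tilt 0.49 jawyaw 96.9 turn 0.0352 (2.0 deg) rows>=1 shift after turn (down,y,z) [  8.143 229.264 -41.385] before turn [  8.143 230.578 -33.292] w 49.9 F [ 0.344 -0.635 -1.399] q6 0.70
```

Request:
send_rows([
  [0,10,-2,0.035],
  [0,25,-5,0],
  [0,35,-6,0],
  [0,38,-7,0],
  [0,38,-7,0],
  [0,35,-6,0],
  [0,18,-4,0],
  [0,6,0,0],
  [0,0,0,0],
  [0,0,0,0],
])

```text
t: 19.87
ee_pos: [589.8, -289.7, 87.0]
orientation: [1.143, 1.253, -1.158]
ft_force: [-0.7, -0.7, -1.2]
width: 49.8
```

```bash
python3 - <<'E'
from h import *
tgt(610.5,-289,40,4.9)
E
```

```text
t 19.87 pos [ 589.753 -289.74    87.015] tilt 0.60 jawyaw 94.6 turn -0.0046 (-0.3 deg) rows>=1 shift after turn (down,y,z) [46.797 21.224  0.988] before turn [46.797 21.228  0.89 ] w 49.8 F [-0.727 -0.673 -1.209] q6 1.02
```

Request:
send_rows([
  [0,12,0,0],
  [10,8,0,0],
  [15,0,0,0],
  [15,0,0,0],
  [5,0,0,0],
  [0,0,0,0],
  [0,0,0,0],
])

```text
t: 20.45
ee_pos: [604.0, -290.3, 34.7]
orientation: [1.147, 1.257, -1.165]
ft_force: [-0.7, -0.6, -1.1]
width: 49.5
```

```bash
python3 - <<'E'
from h import *
tgt(610.5,-289,8,4.9)
E
```

```text
t 20.45 pos [ 604.034 -290.302   34.712] tilt 0.94 jawyaw 94.3 turn -0.0103 (-0.6 deg) rows>=1 shift after turn (down,y,z) [26.602  6.989 -0.69 ] before turn [26.602  6.982 -0.762] w 49.5 F [-0.678 -0.599 -1.126] q6 1.04
```

Request:
send_rows([
  [4,4,0,-0.01],
  [6,3,0,0],
  [6,1,0,0],
  [4,0,0,0],
  [3,0,0,0],
  [0,0,0,0],
])

```text
t: 20.95
ee_pos: [613.0, -290.4, 10.6]
orientation: [1.139, 1.259, -1.156]
ft_force: [-0.6, -0.5, -1.2]
width: 50.2
```

```bash
python3 - <<'E'
from h import *
tgt(610.5,-289,8,4.9)
E
```

```text
t 20.95 pos [ 613.004 -290.416   10.629] tilt 0.83 jawyaw 94.9 turn 0.0004 (0.0 deg) rows>=1 shift after turn (down,y,z) [ 2.664 -2.336 -1.622] before turn [ 2.664 -2.335 -1.623] w 50.2 F [-0.573 -0.496 -1.226] q6 1.03
```

Request:
send_rows([
  [3,-2,-1,0],
  [2,0,0,0],
  [0,0,0,0],
])

```text
t: 21.2
ee_pos: [611.9, -290.1, 8.9]
orientation: [1.139, 1.257, -1.155]
ft_force: [0.3, 0.4, -0.7]
width: 49.9
```

```bash
python3 - <<'E'
from h import *
tgt(610.5,-289,8,4.9)
E
```

```text
t 21.20 pos [ 611.925 -290.078    8.853] tilt 0.70 jawyaw 94.9 turn 0.0002 (0.0 deg) rows>=1 shift after turn (down,y,z) [ 0.869 -1.317 -1.196] before turn [ 0.869 -1.317 -1.196] w 49.9 F [ 0.31   0.366 -0.663] q6 1.03
```

Request:
send_rows([
  [3,-1,-1,0],
  [1,0,0,0],
])

```text
t: 21.37
ee_pos: [612.2, -290.1, 8.0]
orientation: [1.139, 1.253, -1.154]
ft_force: [-2.5, 1.1, 2.7]
width: 49.8
```

Request:
send_rows([
  [0,0,0,0],
  [0,0,0,0],
  [0,0,0,0],
  [0,0,0,0],
], fingers=0.75)

```text
t: 21.7
ee_pos: [612.2, -290.1, 8.2]
orientation: [1.14, 1.251, -1.153]
ft_force: [-0.4, -0.2, -0.3]
width: 65.7
```

Request:
send_rows([
  [-10,0,0,0],
  [-25,0,0,0],
  [-30,0,0,0],
  [-35,0,0,0],
  [-30,0,0,0],
  [-5,0,0,0],
])

```text
t: 22.2
ee_pos: [610.7, -288.2, 146.0]
orientation: [1.139, 1.26, -1.157]
ft_force: [1.3, -0.9, 0.5]
width: 66.1
```

```bash
python3 - <<'E'
from h import *
tgt(447.4,75,150,-8.6)
E
```

```text
t 22.20 pos [ 610.672 -288.206  146.044] tilt 0.90 jawyaw 94.9 turn 0.2358 (13.5 deg) rows>=2 shift after turn (down,y,z) [  -1.405 -215.786 -334.703] before turn [  -1.405 -131.633 -375.849] w 66.1 F [ 1.271 -0.863  0.451] q6 1.03
```

Request:
send_rows([
  [0,0,0,0.12],
  [0,0,0,0.116],
  [0,-12,-17,0],
  [0,-20,-32,0],
  [0,-22,-34,0],
  [0,-22,-34,0],
  [0,-22,-34,0],
  [0,-22,-34,0],
  [0,-22,-34,0],
  [0,-22,-34,0],
], fingers=1)

```text
t: 23.03
ee_pos: [489.5, -11.8, 149.6]
orientation: [1.329, 1.12, -1.341]
ft_force: [0.6, 1.0, -0.1]
width: 88.0
```

```bash
python3 - <<'E'
from h import *
tgt(447.4,75,150,-8.6)
E
```

```text
t 23.03 pos [489.479 -11.829 149.575] tilt 0.44 jawyaw 80.1 turn -0.0230 (-1.3 deg) rows>=1 shift after turn (down,y,z) [ -0.825 -54.592 -79.556] before turn [ -0.825 -56.405 -78.281] w 88.0 F [ 0.597  1.047 -0.111] q6 1.71
```

Request:
send_rows([
  [0,-20,-32,-0.023],
  [0,-14,-20,0],
  [0,-8,-10,0],
  [10,-4,-4,0],
  [10,0,0,0],
  [5,0,0,0],
  [0,0,0,0],
  [0,0,0,0],
])

```text
t: 23.7
ee_pos: [446.5, 69.3, 122.4]
orientation: [1.304, 1.14, -1.321]
ft_force: [-0.2, -0.1, -0.1]
width: 87.4
```

```bash
python3 - <<'E'
from h import *
tgt(447.4,75,90,-8.6)
E
```

```text
t 23.70 pos [446.484  69.298 122.37 ] tilt 0.54 jawyaw 81.9 turn 0.0092 (0.5 deg) rows>=1 shift after turn (down,y,z) [32.328  0.259 -6.   ] before turn [32.328  0.314 -5.998] w 87.4 F [-0.191 -0.052 -0.054] q6 1.85
```

Request:
send_rows([
  [10,0,-4,0.009],
  [20,0,-2,0],
  [20,0,0,0],
  [12,0,0,0],
  [5,0,0,0],
  [0,0,0,0],
  [0,0,0,0],
])

```text
t: 24.28
ee_pos: [451.2, 72.9, 51.3]
orientation: [1.321, 1.127, -1.331]
ft_force: [0.3, 0.5, 0.1]
width: 88.0
```

```bash
python3 - <<'E'
from h import *
tgt(447.4,75,46,-8.6)
E
```

```text
t 24.28 pos [451.181  72.91   51.315] tilt 0.35 jawyaw 80.8 turn -0.0100 (-0.6 deg) rows>=1 shift after turn (down,y,z) [ 5.315 -4.04  -1.531] before turn [ 5.315 -4.055 -1.491] w 88.0 F [0.332 0.507 0.087] q6 1.88
```

Request:
send_rows([
  [4,-3,-1,-0.01],
  [2,-2,0,0],
  [0,0,0,0],
])

```text
t: 24.53
ee_pos: [447.3, 74.7, 46.0]
orientation: [1.315, 1.131, -1.321]
ft_force: [-0.7, -0.2, -0.3]
width: 87.8
```

Request:
send_rows([
  [0,0,0,0],
  [0,0,0,0],
  [0,0,0,0],
  [0,0,0,0],
  [0,0,0,0],
  [0,0,0,0],
  [0,0,0,0],
], fingers=0)

```text
t: 25.12
ee_pos: [448.2, 75.0, 47.6]
orientation: [1.317, 1.129, -1.318]
ft_force: [-0.1, -0.0, -1.8]
width: 57.6
```

```bash
python3 - <<'E'
from h import *
tgt(447.4,75,46,-8.6)
E
```

```text
t 25.12 pos [448.155  75.035  47.557] tilt 0.30 jawyaw 81.4 turn 0.0002 (0.0 deg) rows>=1 shift after turn (down,y,z) [ 1.555 -0.747  0.142] before turn [ 1.555 -0.747  0.142] w 57.6 F [-0.132 -0.006 -1.769] q6 1.87
```

Request:
send_rows([
  [-10,0,0,0],
  [-20,0,0,0],
  [-25,0,0,0],
  [-22,0,0,0],
  [-10,0,0,0],
  [0,0,0,-0.06],
  [0,0,0,-0.09],
  [0,0,0,-0.085],
  [0,0,0,0],
])

```text
t: 25.87
ee_pos: [446.1, 75.1, 143.0]
orientation: [1.136, 1.249, -1.141]
ft_force: [0.1, 0.1, -2.2]
width: 57.8
```

```bash
python3 - <<'E'
from h import *
tgt(599.2,-165.4,130,4.9)
E
```

```text
t 25.87 pos [446.097  75.092 142.965] tilt 0.28 jawyaw 95.4 turn 0.0093 (0.5 deg) rows>=1 shift after turn (down,y,z) [ 14.239 131.996 252.625] before turn [ 14.239 129.639 253.843] w 57.8 F [ 0.073  0.115 -2.219] q6 1.62
```

Request:
send_rows([
  [0,8,14,0.009],
  [0,14,27,0],
  [0,17,33,0],
  [0,17,33,0],
  [0,17,33,0],
  [0,17,33,0],
  [0,15,28,0],
  [0,9,16,0],
  [0,3,6,0],
  [0,0,0,0],
])

```text
t: 26.7
ee_pos: [582.3, -148.0, 146.3]
orientation: [1.159, 1.236, -1.167]
ft_force: [-0.6, -0.0, -1.7]
width: 57.8
```

```bash
python3 - <<'E'
from h import *
tgt(599.2,-165.4,90,4.9)
E
```

```text
t 26.70 pos [ 582.348 -148.012  146.323] tilt 0.30 jawyaw 93.5 turn -0.0237 (-1.4 deg) rows>=1 shift after turn (down,y,z) [56.371 15.447 18.503] before turn [56.371 15.881 18.132] w 57.8 F [-0.608 -0.035 -1.695] q6 1.25
```

Request:
send_rows([
  [0,8,8,-0.02],
  [8,7,8,0],
  [15,2,2,0],
  [15,0,0,0],
  [12,0,0,0],
  [5,0,0,0],
  [0,0,0,0],
  [0,0,0,0],
])

```text
t: 27.37
ee_pos: [594.9, -158.6, 83.6]
orientation: [1.145, 1.254, -1.16]
ft_force: [-0.4, 0.1, -2.4]
width: 57.9
```

```bash
python3 - <<'E'
from h import *
tgt(599.2,-165.4,52,4.9)
E
```

```text
t 27.37 pos [ 594.95  -158.643   83.601] tilt 0.67 jawyaw 94.5 turn -0.0070 (-0.4 deg) rows>=1 shift after turn (down,y,z) [31.555  4.025  7.1  ] before turn [31.555  4.075  7.071] w 57.9 F [-0.408  0.14  -2.434] q6 1.22
```

Request:
send_rows([
  [0,4,6,0],
  [4,2,3,0],
  [7,0,0,0],
  [8,0,0,0],
  [5,0,0,0],
  [0,0,0,0],
])

```text
t: 27.87
ee_pos: [603.4, -168.2, 59.1]
orientation: [1.146, 1.25, -1.158]
ft_force: [-0.2, 0.6, -1.8]
width: 57.4
```

```bash
python3 - <<'E'
from h import *
tgt(599.2,-165.4,51,4.9)
E
```

```text
t 27.87 pos [ 603.413 -168.157   59.121] tilt 0.48 jawyaw 94.5 turn -0.0071 (-0.4 deg) rows>=1 shift after turn (down,y,z) [ 8.15  -3.895 -3.116] before turn [ 8.15  -3.917 -3.088] w 57.4 F [-0.2    0.644 -1.754] q6 1.21
```

Request:
send_rows([
  [2,-3,-3,0],
  [3,-1,0,0],
  [3,0,0,0],
  [0,0,0,0],
])

```text
t: 28.2
ee_pos: [598.7, -165.0, 51.4]
orientation: [1.146, 1.25, -1.158]
ft_force: [-0.1, -0.4, -0.1]
width: 57.8
```

```bash
python3 - <<'E'
from h import *
tgt(599.2,-165.4,51,4.9)
E
```

```text
t 28.20 pos [ 598.663 -165.012   51.412] tilt 0.48 jawyaw 94.5 turn -0.0072 (-0.4 deg) rows>=1 shift after turn (down,y,z) [0.408 0.505 0.432] before turn [0.408 0.509 0.428] w 57.8 F [-0.071 -0.369 -0.119] q6 1.21
```

Probably just touching (Fz rose to about 0). One small push, then release.

Request:
send_rows([
  [2,0,0,0],
  [1,0,0,0],
])

```text
t: 28.37
ee_pos: [598.8, -165.0, 51.2]
orientation: [1.146, 1.25, -1.158]
ft_force: [-3.9, 1.1, 6.3]
width: 57.9
```

Request:
send_rows([
  [0,0,0,0],
  [0,0,0,0],
  [0,0,0,0],
  [0,0,0,0],
  [0,0,0,0],
], fingers=0.9)

```text
t: 28.78
ee_pos: [599.8, -165.2, 52.3]
orientation: [1.147, 1.247, -1.156]
ft_force: [-1.1, -1.0, -0.9]
width: 78.8
```

Request:
send_rows([
  [-15,0,0,0],
  [-25,0,0,0],
  [-30,0,0,0],
  [-25,0,0,0],
  [-10,0,0,0],
  [0,0,0,0],
])

```text
t: 29.28
ee_pos: [598.7, -164.4, 157.9]
orientation: [1.145, 1.253, -1.159]
ft_force: [0.3, -0.6, 0.0]
width: 79.1
```

```bash
python3 - <<'E'
from h import *
tgt(441.1,-76.6,130,-18.3)
E
```

```text
t 29.28 pos [ 598.729 -164.396  157.92 ] tilt 0.61 jawyaw 94.5 turn 0.3982 (22.8 deg) rows>=4 shift after turn (down,y,z) [  29.47  -176.948  -33.991] before turn [  29.47  -149.919  -99.952] w 79.1 F [ 0.301 -0.56   0.033] q6 1.21
```

Request:
send_rows([
  [0,0,0,0.1],
  [0,0,0,0.11],
  [0,0,0,0.11],
  [0,0,0,0.08],
  [0,-15,-3,0],
  [0,-30,-6,0],
  [0,-38,-7,0],
  [0,-38,-7,0],
  [0,-25,-5,0],
  [0,-10,-2,0],
], fingers=1)

```text
t: 30.12
ee_pos: [452.9, -81.5, 145.9]
orientation: [1.446, 1.04, -1.476]
ft_force: [-0.3, -0.3, 0.6]
width: 87.5
```

Request:
send_rows([
  [0,0,0,0],
  [0,0,0,0],
])

```text
t: 30.28
ee_pos: [448.8, -80.0, 143.8]
orientation: [1.443, 1.045, -1.479]
ft_force: [-0.3, 0.4, 0.6]
width: 87.6
```

```bash
python3 - <<'E'
from h import *
tgt(441.1,-76.6,70,-18.3)
E
```

```text
t 30.28 pos [448.821 -79.962 143.752] tilt 1.52 jawyaw 70.3 turn -0.0236 (-1.4 deg) rows>=1 shift after turn (down,y,z) [73.937 -6.488 -1.236] before turn [73.937 -6.515 -1.083] w 87.6 F [-0.289  0.407  0.586] q6 1.72
```

Request:
send_rows([
  [10,-4,-1,-0.023],
  [20,-2,0,0],
  [20,0,0,0],
  [10,0,0,0],
  [2,0,0,0],
  [0,0,0,0],
  [0,0,0,0],
])

```text
t: 30.87
ee_pos: [449.5, -80.2, 77.2]
orientation: [1.429, 1.054, -1.459]
ft_force: [-0.0, -0.0, 0.3]
width: 88.0
```

```bash
python3 - <<'E'
from h import *
tgt(441.1,-76.6,22,-18.3)
d=ctrl.get_image("top"); cv2.imwrite("pics/top2.png",d["img"][:,:,::-1])
print(find(d,'tall',76,(360,185)))
print(find(d,'honey',34,(413,185)))
E
```

```text
t 30.87 pos [449.49  -80.165  77.232] tilt 1.23 jawyaw 71.6 turn -0.0009 (-0.1 deg) rows>=1 shift after turn (down,y,z) [55.401 -7.949 -1.078] before turn [55.401 -7.95  -1.071] w 88.0 F [-0.035 -0.029  0.317] q6 1.70
(array([ 598.396, -162.805]), array([57.223, 92.85 ]), 5.521066665649414, np.float64(75.71776566932233), array([361.903, 181.274]), array([ 598.236, -163.088]))
(array([ 608.427, -287.385]), array([46.553, 73.138]), 3.898716926574707, np.float64(34.1591467535105), array([412.691, 180.534]), array([ 608.451, -287.315]))
```

View pics/top2.png

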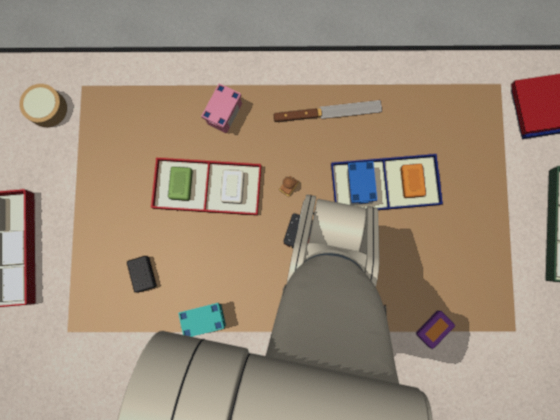

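Request:
send_rows([
  [15,-5,-1,0],
  [20,-3,0,0],
  [12,0,0,0],
  [5,0,0,0],
  [0,0,0,0],
  [0,0,0,0],
])

```text
t: 31.42
ee_pos: [447.6, -78.3, 28.2]
orientation: [1.435, 1.044, -1.45]
ft_force: [0.5, 0.2, 0.1]
width: 87.5
```

```bash
python3 - <<'E'
from h import *
tgt(441.1,-76.6,23,-18.3)
E
```

```text
t 31.42 pos [447.565 -78.317  28.178] tilt 0.54 jawyaw 71.6 turn -0.0016 (-0.1 deg) rows>=1 shift after turn (down,y,z) [ 5.235 -6.634  0.376] before turn [ 5.235 -6.633  0.387] w 87.5 F [0.462 0.218 0.054] q6 1.70
```

Request:
send_rows([
  [4,-5,0,0],
  [3,-3,0,0],
  [0,-1,0,0],
  [0,0,0,0],
])

```text
t: 31.75
ee_pos: [440.1, -75.7, 23.0]
orientation: [1.437, 1.041, -1.447]
ft_force: [0.4, 0.1, 0.0]
width: 87.5
```

```bash
python3 - <<'E'
from h import *
tgt(441.1,-76.6,23,-18.3)
E
```

```text
t 31.75 pos [440.085 -75.662  22.967] tilt 0.32 jawyaw 71.6 turn -0.0017 (-0.1 deg) rows>=1 shift after turn (down,y,z) [-0.036  1.258  0.572] before turn [-0.036  1.259  0.57 ] w 87.5 F [0.4   0.091 0.014] q6 1.70
```

Request:
send_rows([
  [0,0,0,0],
  [0,0,0,0],
  [0,0,0,0],
  [0,0,0,0],
  [0,0,0,0],
  [0,0,0,0],
  [0,0,0,0],
], fingers=0)

```text
t: 32.33
ee_pos: [440.6, -75.7, 23.8]
orientation: [1.438, 1.04, -1.446]
ft_force: [-0.1, 0.1, 0.6]
width: 57.9
```

```bash
python3 - <<'E'
from h import *
tgt(441.1,-76.6,145,-18.3)
E
```

```text
t 32.33 pos [440.634 -75.698  23.793] tilt 0.26 jawyaw 71.6 turn -0.0015 (-0.1 deg) rows>=1 shift after turn (down,y,z) [-121.204    0.425    1.165] before turn [-121.204    0.426    1.164] w 57.9 F [-0.131  0.145  0.632] q6 1.70
```

Request:
send_rows([
  [-10,0,0,0],
  [-20,0,0,0],
  [-25,0,0,0],
  [-25,0,0,0],
  [-22,0,0,-0.05],
  [-12,0,0,-0.1],
  [0,0,0,-0.1],
  [0,0,0,-0.1],
  [0,0,0,-0.05],
  [0,0,0,0],
])

```text
t: 33.17
ee_pos: [439.2, -75.0, 148.3]
orientation: [1.133, 1.256, -1.141]
ft_force: [0.0, 0.5, -1.1]
width: 57.6
```

```bash
python3 - <<'E'
from h import *
tgt(598.8,-165.1,145,5)
E
```

```text
t 33.17 pos [439.16  -75.042 148.273] tilt 0.31 jawyaw 95.6 turn 0.0108 (0.6 deg) rows>=1 shift after turn (down,y,z) [  2.736 151.199 103.621] before turn [  2.736 150.076 105.241] w 57.6 F [ 0.041  0.543 -1.068] q6 1.28
```

```bash
python3 - <<'E'
from h import *
d=ctrl.get_image("top"); im=d["img"]
cv2.imwrite("pics/top3.png",cv2.resize(im[120:260,280:440],None,fx=5,fy=4.2,interpolation=cv2.INTER_NEAREST)[:600,:800,::-1])
print(find(d,'tall',76,(360,185)))
e=ctrl.get_image("side"); cv2.imwrite("pics/side3.png",e["img"][:,:,::-1])
E
```

```text
(array([ 597.788, -163.1  ]), array([56.543, 93.408]), 4.374420642852783, np.float64(75.55923266144839), array([361.909, 181.329]), array([ 598.11, -163.1 ]))
```

View pics/top3.png

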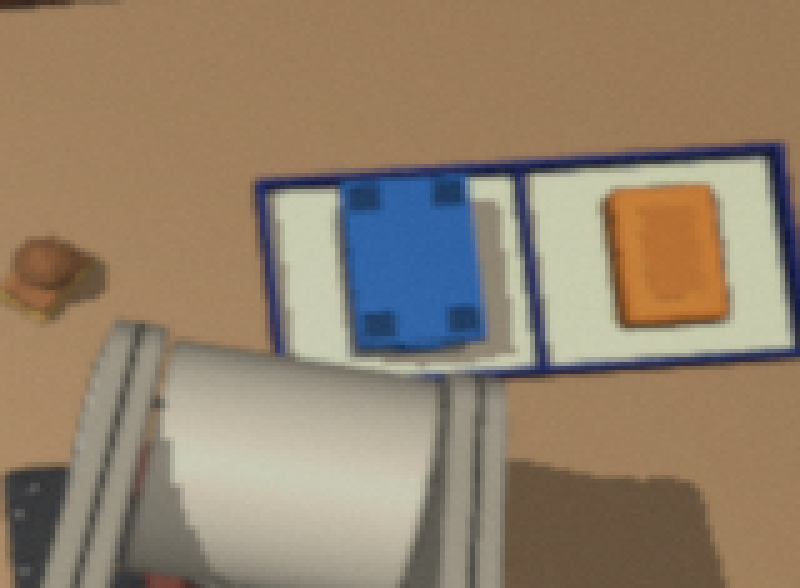

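View pics/side3.png

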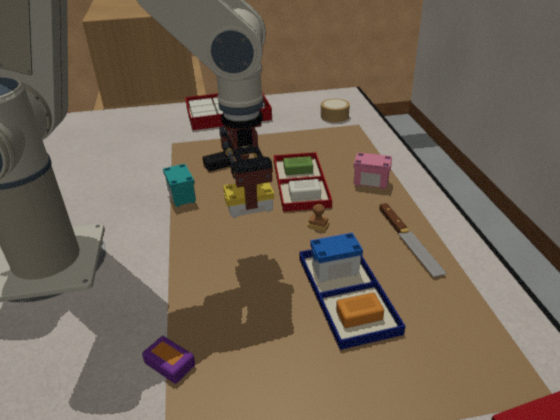

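```bash
python3 - <<'E'
from h import *
d=ctrl.get_image("top"); hsv=cv2.cvtColor(d["img"],cv2.COLOR_RGB2HSV)
x0,x1,y0,y1=350,376,164,201
sub=hsv[y0:y1,x0:x1,2].astype(int); print(np.percentile(sub,[10,50,90]))
for g in [(352.8,166.6),(369.6,165.5),(356,197.1),(372.8,195.7)]:
    xs,ys=np.meshgrid(range(int(g[0])-4,int(g[0])+6),range(int(g[1])-4,int(g[1])+6))
    h=hsv[ys,xs]; w=((h[...,0]>100)&(h[...,0]<118)&(h[...,1]>120))*np.clip(150-h[...,2].astype(float),0,80)
    c=np.array([(xs*w).sum(),(ys*w).sum()])/w.sum(); print(c,plane(d,[c],75)[0])
print(hsv[160:172,350,2],hsv[168,345:380,2])
E
```

```text
[112. 165. 168.]
[351.983 165.503] [ 635.033 -141.328   75.   ]
[368.937 164.451] [ 637.4  -179.96   75.  ]
[355.59  198.343] [ 559.103 -148.241   75.   ]
[372.33  195.876] [ 564.694 -186.113   75.   ]
[124 101 104 136 131 102 104 108 110 118 147 164] [203 198 163 138 130 110  99  99  99 100 112 143 164 166 165 165 166 165
 167 164 163 139 118 120 118 120 125 138 151 139 141 144 146 148 176]
```

Request:
send_rows([
  [-2,10,7,0.01],
  [0,20,14,0.01],
  [0,30,20,0],
  [0,32,22,0],
  [0,26,18,0],
  [0,12,8,0],
  [0,4,2,0],
  [0,0,0,0],
  [0,0,0,0],
])

```text
t: 34.07
ee_pos: [586.5, -162.2, 146.4]
orientation: [1.159, 1.244, -1.173]
ft_force: [0.1, -0.4, -1.9]
width: 57.4
```

```bash
python3 - <<'E'
from h import *
tgt(598.2,-165.1,115,4.5)
E
```

```text
t 34.07 pos [ 586.529 -162.23   146.355] tilt 0.60 jawyaw 93.5 turn -0.0183 (-1.0 deg) rows>=1 shift after turn (down,y,z) [31.238 11.734  3.749] before turn [31.238 11.801  3.534] w 57.4 F [ 0.091 -0.425 -1.903] q6 1.23
```

Request:
send_rows([
  [4,7,2,-0.018],
  [8,4,2,0],
  [8,2,0,0],
  [6,0,0,0],
  [0,0,0,0],
  [0,0,0,0],
])

```text
t: 34.57
ee_pos: [596.5, -163.0, 116.5]
orientation: [1.142, 1.258, -1.16]
ft_force: [-0.5, 0.7, -0.5]
width: 57.8
```

```bash
python3 - <<'E'
from h import *
tgt(598.2,-165.1,108,4.5)
E
```

```text
t 34.57 pos [ 596.542 -162.977  116.478] tilt 0.87 jawyaw 94.6 turn 0.0025 (0.1 deg) rows>=1 shift after turn (down,y,z) [8.452 1.615 2.255] before turn [8.452 1.609 2.259] w 57.8 F [-0.511  0.73  -0.51 ] q6 1.21
```

Request:
send_rows([
  [3,2,2,0],
  [4,0,1,0],
  [0,0,0,0],
  [0,0,0,0],
])

```text
t: 34.9
ee_pos: [598.4, -165.7, 108.8]
orientation: [1.142, 1.258, -1.16]
ft_force: [0.9, -0.2, -1.0]
width: 58.0
```

```bash
python3 - <<'E'
from h import *
tgt(598.2,-165.1,108,4.5)
e=ctrl.get_image("side"); cv2.imwrite("pics/side4.png",cv2.resize(e["img"][170:320,270:410],None,fx=4,fy=4,interpolation=cv2.INTER_CUBIC)[:,:,::-1])
tgt(598.2,-165.1,108,4.5)
E
```

```text
t 34.90 pos [ 598.391 -165.727  108.773] tilt 0.90 jawyaw 94.7 turn 0.0027 (0.2 deg) rows>=1 shift after turn (down,y,z) [ 0.776 -0.129 -0.639] before turn [ 0.776 -0.127 -0.639] w 58.0 F [ 0.851 -0.157 -0.974] q6 1.21
t 34.95 pos [ 598.279 -165.708  108.757] tilt 0.91 jawyaw 94.7 turn 0.0027 (0.2 deg) rows>=1 shift after turn (down,y,z) [ 0.759 -0.019 -0.611] before turn [ 0.759 -0.017 -0.611] w 57.6 F [-0.95  -0.234 -1.548] q6 1.21
```

View pics/side4.png

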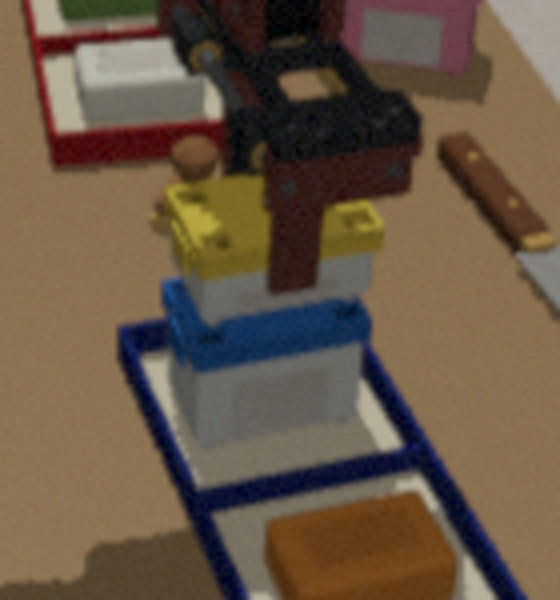

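```bash
python3 - <<'E'
from h import *
e=ctrl.get_image("side")
f=lambda q: np.array(q)/4+[270-.4,170-.4]
a=plane(e,[f((205,280)),f((382,245))],119.4); b=plane(e,[f((194,369)),f((370,333))],62)
print(a,b,a.mean(0),b.mean(0))
# edge columns by color at crop, finer
cv2.imwrite("pics/side5.png",cv2.resize(e["img"][205:270,305:370],None,fx=9,fy=9,interpolation=cv2.INTER_NEAREST)[:,:,::-1])
E
```

```text
[[ 560.397 -197.383  119.4  ]
 [ 648.734 -188.582  119.4  ]] [[ 556.995 -192.72    62.   ]
 [ 648.004 -184.052   62.   ]] [ 604.565 -192.982  119.4  ] [ 602.5   -188.386   62.   ]
```

View pics/side5.png

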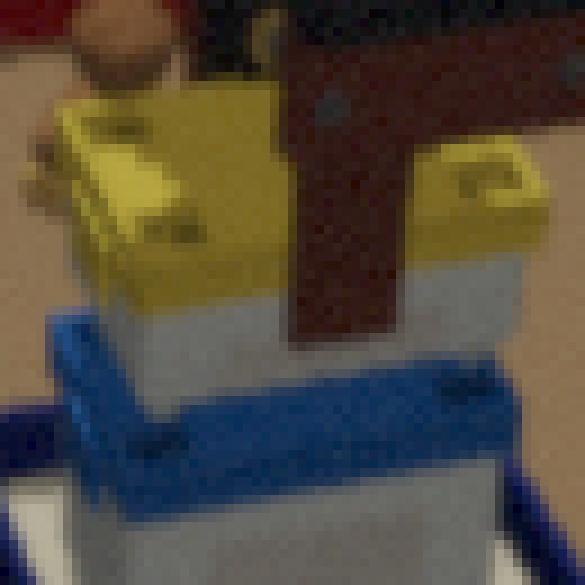

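```bash
python3 - <<'E'
from h import *
e=ctrl.get_image("side"); hsv=cv2.cvtColor(e["img"],cv2.COLOR_RGB2HSV)
rot=R.from_euler('z',-4.7,degrees=True).as_matrix()
for n,lo,hi,zr in(('y',(22,120,50),(35,255,255),(121,132)),('b',(100,120,40),(118,255,255),(64,74))):
    m=cv2.inRange(hsv,lo,hi); ys,xs=np.nonzero(m); k=(xs>305)&(xs<370)&(ys>200)&(ys<270); uv=np.c_[xs,ys][k]
    P=depthpts(e,uv); Q=(P-[598.3,-165.2,0])@rot.T
    print(n,"z max pct",np.percentile(Q[:,2],[5,50,95,99]))
    side=(Q[:,2]>zr[0])&(Q[:,2]<zr[1])
    q=Q[side]; fr=q[(abs(q[:,0])<38)&(q[:,1]<-15)]; print("front y",len(fr),np.median(fr[:,1]),np.percentile(fr[:,1],[10,90]))
    f2=q[q[:,1]<-20]; print("front x range",np.percentile(f2[:,0],[0,2,98,100]))
    lf=q[(q[:,1]>-22)]; print("left x",len(lf),np.median(lf[:,0]))
E
```

```text
y z max pct [120.609 132.544 135.146 136.861]
front y 141 -28.878125240815166 [-30.484 -19.588]
front x range [-43.356 -42.955  46.231  48.381]
left x 139 -32.344381112207095
b z max pct [19.807 72.966 78.046 79.389]
front y 161 -27.456986452031554 [-29.362 -24.85 ]
front x range [-44.764 -43.415  42.184  43.711]
left x 84 -35.44418391333748
```

Request:
send_rows([
  [1,-2,-2,0],
  [2,0,0,0],
  [0,0,0,0],
])

```text
t: 35.3
ee_pos: [596.3, -163.8, 106.4]
orientation: [1.142, 1.257, -1.159]
ft_force: [-0.5, -0.3, -1.3]
width: 58.0
```

```bash
python3 - <<'E'
from h import *
tgt(597,-164.1,100,4.5)
E
```

```text
t 35.30 pos [ 596.291 -163.781  106.4  ] tilt 0.83 jawyaw 94.7 turn 0.0027 (0.2 deg) rows>=1 shift after turn (down,y,z) [6.39  0.773 0.378] before turn [6.39  0.772 0.38 ] w 58.0 F [-0.53  -0.296 -1.335] q6 1.21
```

Lower in small steps, watching height and force.

Request:
send_rows([
  [3,1,0,0],
  [3,0,0,0],
  [2,0,0,0],
  [0,0,0,0],
])

```text
t: 35.63
ee_pos: [597.3, -163.6, 97.7]
orientation: [1.142, 1.257, -1.159]
ft_force: [0.3, 0.4, -1.9]
width: 57.6
```

```bash
python3 - <<'E'
from h import *
tgt(597,-164.1,95,4.5)
E
```

```text
t 35.63 pos [ 597.317 -163.573   97.695] tilt 0.81 jawyaw 94.7 turn 0.0029 (0.2 deg) rows>=1 shift after turn (down,y,z) [ 2.7   -0.32   0.502] before turn [ 2.7   -0.321  0.501] w 57.6 F [ 0.266  0.371 -1.881] q6 1.21
```

Request:
send_rows([
  [2,0,0,0],
  [2,0,0,0],
  [0,0,0,0],
])

```text
t: 35.88
ee_pos: [598.1, -164.0, 95.8]
orientation: [1.143, 1.256, -1.158]
ft_force: [0.8, 0.4, -1.5]
width: 57.8
```

Request:
send_rows([
  [2,0,0,0],
  [1,0,0,0],
])

```text
t: 36.05
ee_pos: [598.9, -164.3, 95.3]
orientation: [1.143, 1.254, -1.157]
ft_force: [-4.3, 2.0, 11.2]
width: 58.1
```

Request:
send_rows([
  [0,0,0,0],
  [0,0,0,0],
  [0,0,0,0],
  [0,0,0,0],
  [0,0,0,0],
], fingers=0.9)

```text
t: 36.47
ee_pos: [599.7, -164.5, 95.6]
orientation: [1.144, 1.252, -1.156]
ft_force: [0.4, -0.4, -0.7]
width: 79.0
```

```bash
python3 - <<'E'
from h import *
tgt(597,-164.1,95,4.5)
e=ctrl.get_image("side"); cv2.imwrite("pics/side6.png",cv2.resize(e["img"][170:320,270:410],None,fx=4,fy=4,interpolation=cv2.INTER_CUBIC)[:,:,::-1])
E
```

```text
t 36.47 pos [ 599.661 -164.522   95.577] tilt 0.52 jawyaw 94.7 turn 0.0027 (0.2 deg) rows>=1 shift after turn (down,y,z) [ 0.599 -2.614 -0.631] before turn [ 0.599 -2.612 -0.638] w 79.0 F [ 0.385 -0.396 -0.678] q6 1.21
```

View pics/side6.png

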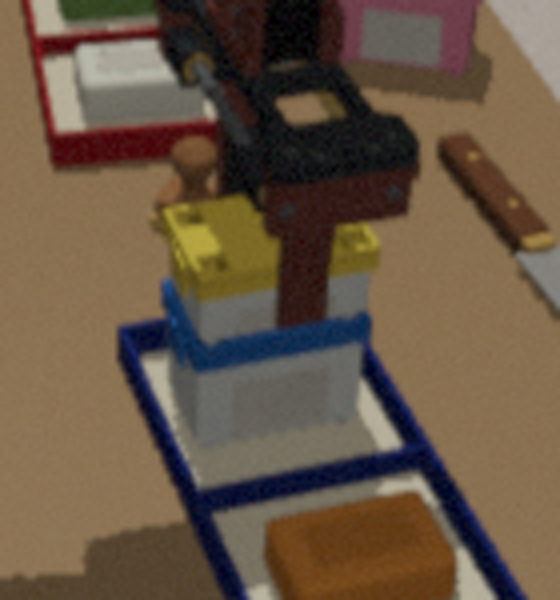

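The short tub sits on the blue lid with the fingers open; it looks level and aligned. I'll retreat and check.

Request:
send_rows([
  [-8,0,0,0],
  [-20,0,0,0],
  [-30,0,0,0],
  [-30,0,0,0],
  [-20,0,0,0],
  [0,-10,0,0],
  [0,-25,0,0],
  [0,-35,0,0],
  [0,-35,0,0],
  [0,-35,0,0],
])

```text
t: 37.35
ee_pos: [459.2, -175.2, 208.9]
orientation: [1.141, 1.252, -1.153]
ft_force: [-0.6, -0.3, 0.4]
width: 78.9
```

Request:
send_rows([
  [0,-25,0,0],
  [0,-10,0,0],
  [0,0,0,0],
  [0,0,0,0],
])

```text
t: 37.68
ee_pos: [413.3, -176.7, 206.7]
orientation: [1.142, 1.258, -1.158]
ft_force: [0.1, 0.0, -0.6]
width: 79.3
```

```bash
python3 - <<'E'
from h import *
tgt(597,-164.1,95,4.5)
d=ctrl.get_image("top"); e=ctrl.get_image("side")
cv2.imwrite("pics/top7.png",d["img"][:,:,::-1])
cv2.imwrite("pics/side7.png",cv2.resize(e["img"][170:320,270:410],None,fx=4,fy=4,interpolation=cv2.INTER_CUBIC)[:,:,::-1])
print(find(d,'short',119.5,(360,178)))
for n,b,i,p in(('white','red',-1,(234,187)),('green','red',1,(180,187)),('honey','navy',-1,(413,181))):
    c,s,a,z,px,q=find(d,n,34,p); bb,ya=box(b,i); print(n,a-ya,z,"err",R.from_euler('z',-ya,degrees=True).apply([*(c-bb),0]))
hsv=cv2.cvtColor(e["img"],cv2.COLOR_RGB2HSV)
rot=R.from_euler('z',-4.7,degrees=True).as_matrix()
for n,lo,hi,zr in(('y',(22,120,50),(35,255,255),(107,118)),('b',(100,120,40),(118,255,255),(64,74))):
    m=cv2.inRange(hsv,lo,hi); ys,xs=np.nonzero(m); k=(xs>305)&(xs<370)&(ys>200)&(ys<270); uv=np.c_[xs,ys][k]
    P=depthpts(e,uv); Q=(P-[598.3,-165.2,0])@rot.T
    print(n,"z pct",np.percentile(Q[:,2],[5,50,95,99]))
    q=Q[(Q[:,2]>zr[0])&(Q[:,2]<zr[1])]; fr=q[(abs(q[:,0])<38)&(q[:,1]<-15)]; print("front y",len(fr),np.median(fr[:,1]))
    f2=q[q[:,1]<-20]; print("front x range",np.percentile(f2[:,0],[0,2,98,100]))
    if n=='y':
        t=Q[Q[:,2]>116]; print("lid plane z gradient",np.linalg.lstsq(np.c_[t[:,:2],np.ones(len(t))],t[:,2],rcond=None)[0])
E
```

```text
t 37.68 pos [ 413.303 -176.653  206.73 ] tilt 0.81 jawyaw 94.7 turn 0.0037 (0.2 deg) rows>=1 shift after turn (down,y,z) [109.106 185.682   2.007] before turn [109.106 185.673   2.686] w 79.3 F [ 0.085  0.    -0.575] q6 1.07
(array([ 597.751, -163.195]), array([56.148, 91.146]), 4.683384418487549, np.float64(119.34575570426813), array([364.335, 177.312]), array([ 598.023, -163.17 ]))
white 0.2545822143554686 34.15192998184747 err [2.879 1.423 0.   ]
green 0.06575469970703107 34.22807271323877 err [ 0.638 -1.347  0.   ]
honey -0.01771774291992223 34.24243668988275 err [-0.713  1.505  0.   ]
y z pct [107.844 119.397 121.553 122.517]
front y 190 -27.202086566991014
front x range [-43.765 -43.383  45.122  47.093]
lid plane z gradient [ -0.109  -0.584 119.435]
b z pct [18.367 69.671 77.274 78.308]
front y 153 -27.601117724975488
front x range [-45.153 -44.266  41.687  44.065]
```

View pics/top7.png

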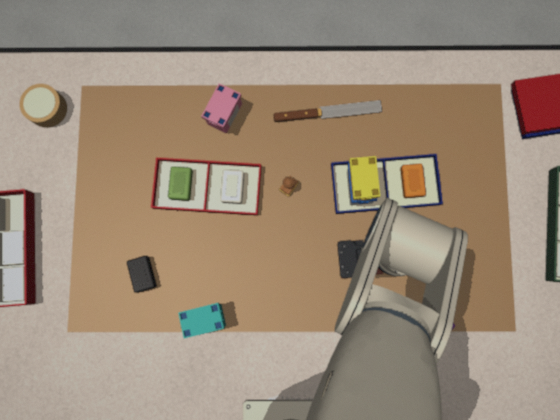

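View pics/side7.png

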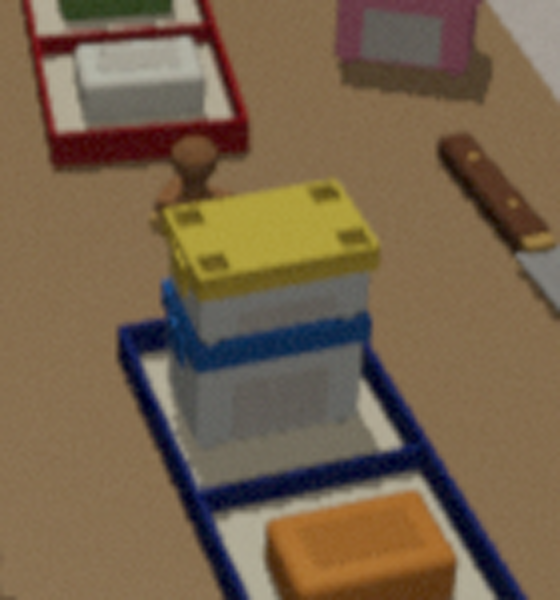

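```bash
python3 - <<'E'
from h import *
d=ctrl.get_image("top"); hsv=cv2.cvtColor(d["img"],cv2.COLOR_RGB2HSV)
m=cv2.erode(cv2.inRange(hsv,(24,150,80),(34,255,255)),np.ones((3,3))); ys,xs=np.nonzero(m); k=(xs>345)&(xs<385)&(ys>150)&(ys<205)
P=depthpts(d,np.c_[xs,ys][k]); g=np.linalg.lstsq(np.c_[P[:,:2]-P[:,:2].mean(0),np.ones(len(P))],P[:,2],rcond=None)[0]
print(len(P),g,P[:,2].std())
print(ctrl.get_obs()["t"]); print(ctrl.close_job())
E
```

```text
755 [ -1.516   2.357 127.234] 92.24088351431568
37.8333
the job is handed in; nothing more can be done
None
```

I placed all five items and handed the job in at about 37.8 s; the hand-in gives no verdict. My last numeric level check on the short tub did not work.

**Red box:** the green bar is in the +y compartment and the white bar in the −y one. The last camera check put both within 3 mm of the middle and within 0.3° of square, with their tops at 34 mm, as they should be on the floor.

**Navy box:** the honey bar is in the −y compartment, within 2 mm of the middle and square. The tall tub is in the +y one. The camera puts it within about 2.5 mm of the middle and 1° of square; my gripper reading at release differs from that by about 2 mm in y.

**Stack:** the short tub's lid top measured 119.35 mm against the 119.5 mm expected when seated. It sits within about 2 mm of the tall tub in x and 0.5 mm in y, nearly parallel to it. No force showed until about 0.4 mm above the expected seated height.

**Checks that failed or disagreed:**
- **Level of the short tub:** both numeric fits failed. The side view took in pixels from the lid's side, and the top view had bad depth readings. The top-view fit ran in the same script as the hand-in, so I did not see it first. Level rests on the lid height and on the side picture, where the stack looks straight.
- **White bar:** it was pressed down with a short 42 N wrist force, below the 120 N wrist limit.
- **Bystanders:** the black bar, stamp and knife look unmoved in the last top picture, but I did not measure them.

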